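# Pick the long carton out of the half-covered tote

### The job

Swing the grey hatch lid of the orange tote all the way over to the left and lower it gently onto its stop. Then take the long white carton lying in the tote, tilt it so that its blue-banded end comes up through the hatch first and draw it out from under the fixed cover, leaving every other pack and thing where it is. Finish while still holding the carton in the gripper, both its ends up at least 8 cm above the tote's rim, clear of the tote and its lid, with the lid still open, so that it can be checked against the order.

Things in the scene. Friction and masses are not known exactly. Their poses are not given: they have to be found in the camera images.
- tote: Orange tote fixed to the table, 300 (x) x 160 (y) x 76 mm high; floor 4, walls 5 mm thick. Origin: centre of its underside; x along its length, away from the robot. A fixed orange cover (4 mm, top at the rim) closes its near part, local x -150 to -5 mm. The rest of the top is the hatch, x -5 to +145, y -75 to +75 mm: too small for the long carton to come out level.
- hatch (a point): centre of the hatch opening at rim height: local (70, 0, 76) mm of the tote, same axes as the tote
- lid (a joint): Hinge of the grey hatch lid, rad: 0 = closed flat over the hatch; grows as the free right (-y) edge rises and swings over to the left (+y); 2.62 = open on its stop, outside the tote. 0.15 kg, little friction: let go, it falls shut or, past vertical, onto the stop. Plate 150 (along the hinge) x 162 x 4 mm, its mid-plane through the hinge axis.
- lid_hinge (a point): middle of the lid's hinge axis, at local (70, 85, 79) mm of the tote; the axis runs along the tote's x
- lid_tab (a point): Grip point on the lid's black pull tab, a bar 24 mm wide (along the hinge), 14 mm thick, 50 mm long, in the middle of the free edge, 164 to 214 mm from the hinge axis. The point is mid-width, 196 mm from the axis, 3 mm above the lid's mid-plane; lid closed: tote-local (70, -111, 82) mm. Pinched across its width, the tab can turn between the fingers.
- carton: Long slim white rigid carton, 240 (x) x 30 (y) x 26 mm high, about 0.12 kg, a blue band round the last 40 mm of its +x end. Origin: centre of its underside, x along its length. It starts flat on the tote floor, within 0.1 rad of the tote's x, blue end under the lid, plain end under the fixed cover.
- carton_tip (a point): centre of the carton's blue-banded (+x) end face, 13 mm above its underside
- carton_tail (a point): centre of the carton's plain (-x) end face, 13 mm above its underside
- short_pack: short white pack with a green band, 50 x 30 x 26 mm, lying in the tote beside the long carton; origin at the centre of its underside. To be left alone.
- cover_pack: small white pack with an orange band, 40 x 60 x 30 mm, standing on the near end of the fixed cover; origin at the centre of its underside. To be left alone.
- flat_pack: flat brown pack, 160 x 100 x 35 mm, on the table to the left; origin at the centre of its underside. To be left alone.
- white_pack: white pack with a blue band, 90 x 60 x 70 mm, on the table to the left; origin at the centre of its underside. To be left alone.
- tape_roll: roll of grey tape lying flat, 100 mm across, 48 mm high, on the table to the right; origin at the centre of its underside. To be left alone.
- spray: white bottle with a blue cap, 64 mm across, 170 mm high, on the table to the right; origin at the centre of its underside. To be left alone.

How it is judged:
On the way, in this order (a step that is already met when the one before it is completed fails the run):
1. the hatch lid is swung over onto its stop (value of joint lid above 2.5 rad), for 0.2 s.
2. the carton stands diagonally in the hatch: blue end above the rim, plain end still under the fixed cover (height (world z) of carton_tip above 0.09 m and x of carton_tail in the frame of tote below -0.005 m and height (world z) of carton_tail below 0.072 m), for 0.05 s.
At the end, for the whole second after the job is handed in: The carton is held between the fingers, at rest (slower than 0.05 m/s), both end centres more than 155 mm above the table (79 mm above the rim), touching neither tote nor lid; the lid is still open past 2.45 rad (value of joint lid above 2.45 rad and height (world z) of each of carton_tip, carton_tail above 0.155 m and contact force between carton and the fingers above 1 N and contact force between carton and tote below 0.1 N and contact force between carton and lid below 0.1 N and linear speed of carton below 0.05 m/s); the arm keeps its last pose, push and grip.
It fails at once if the lid slams onto its stop (faster than 2 rad/s over the last 0.3 rad) (value of joint lid above 2.3 rad and velocity of joint lid above 2 rad/s).
It fails at once if another pack or thing is disturbed (moved more than 30 mm) (distance of any of short_pack, cover_pack, flat_pack, white_pack, tape_roll, spray from where it was at the start of the episode above 0.03 m).
It also fails if it takes over 67 s, if anything falls off the work surface, if the arm or the gripper's body presses on something with over 40 N, if the wrist force passes 120 N, or if a joint passes its speed limit or range.

### The arm

A 6-joint arm with a two-finger parallel gripper is mounted at the origin on the work surface. World frame = base frame: x ahead of the robot, y to its left, z up, the work surface at z = 0. Lengths are in m, angles in rad, forces in N, time in s.
With the tool pointing down it reaches from about 0.2 to 0.875 m from the base axis. Payload 3.4 kg.
Tool frame: the origin (TCP) lies midway between the tips of the shut fingers; the grasp point (between the pads) lies 19 mm behind it; z points along the fingers, y is the direction in which the jaws open and shut (so a half turn about z gives the same grasp; the last joint's range is limited). The gripper opens to 94 mm and grips with 3 to 60 N. Pads are 16 mm wide; open, the fingers measure 119 mm over their backs; the gripper's body (75 mm by 177 mm) begins 78 mm behind the grasp point.
Start: joints at [1.058, 0.276, 1.505, -0, 1.361, -0.121], TCP at [0.22, 0.531, 0.205] pointing down, gripper open.
Joint ranges: [-2.89, 2.89], [-0.75, 2.08], [0.22, 2.7], [-1.18, 4.32], [0.11, 2.71], [-2.7, 2.7]. Speed limits (rad/s): [2.57, 2.57, 3.14, 3.14, 3.14, 3.14].

### API

Orientations are given as a unit quaternion [x, y, z, w].
In Python, from cell import readout, grab_frame, camera_info, hand_in, nets gives the robot as it stands. The module is installed in compiled form; this text tells all that it offers.
- The arm moves only by the tool play_rows, never from a script. Its argument "increments" is a list of rows, each an object with "delta_pos": the shift along the world's x, y, z in m, a list of three; "angular": the turn, a rotation vector about the world's x, y, z in degrees, a list of three. In form: [{"delta_pos": [tx, ty, tz], "angular": [ax, ay, az]}, ...]. A call has 1 to 12 rows; each row is the pose to reach, as a shift and turn from the pose commanded when the call began; what a row does not reach only later rows make up. A row lasts 1/12 s, in which the tool goes at most 41.7 mm and 7.16 degrees, less where a joint would pass 70% of its speed; a pose out of reach is approached as far as the arm can. A call with a gripper value outside its range is refused whole. "claw" is the gripper command: -1 is fully open, 1 is shut, values between are in proportion, set as the call begins (left out, the last holds). The fingers move at their own pace and stop on an object; the grip force is fixed at half the most. Time passes only in rows, so rows that repeat a pose let the fingers close. It gives the time, the measured TCP pose, the force and the opening at its end, in the units of the state.
- readout.state(): the state, without advancing time (a new reading comes with each control period).
- grab_frame(name): name is "scene" or "top"; returns (picture, depth): 480x640x3 uint8, blue, green, red; 480x640 float32, m along the optical axis (not along the pixel's ray), 0 where there is no reading.
- camera_info(name): a dict with "mtx" (3x3 intrinsics, pixels), "k1" (the pictures are not rectified: a ray, as slopes to the right and down, at radius r is drawn at 1 + k1 r^2 times it, then the intrinsics apply), "view" (4x4, takes a point from world to camera coordinates). Camera axes: x right, y up, looking along -z (the intrinsics and any distortion apply to the point x, -y, -z); pixel columns grow to the right and rows downward; lengths in m; the calibration is good to about 2 mm. A picture is of the moment at which its call begins. camera_info takes no time and is no camera call.
- hand_in(): hands the job in, once; it reports no verdict.
Trained networks look in the newest picture that a camera, given by its name, has taken for a name from the list of things; names that differ only in an ending like _2 or _b are one class to them, and where a whole thing is asked for, a point or a joint stands for the part that bears it (a point fixed in the world has none). Each returns a list of dicts, best first, with "conf" (0 to 1); they miss things now and then, are a little off and sometimes report something else, mostly with a low value. They report only what shows in the picture. A call takes as long as a camera call.
- nets.cut_out(name, camera): "region" (480x640 bool, what is visible of it) and "pixel" ([column, row] in pixels, amid what is visible of it).
The state is a dict: "clock": time; "joints": joint angles; "qd": joint speeds; "effort": joint torques, N m; "ee_pos": TCP position; "ee_rot": TCP orientation; "ft_force": force on the tool from outside, world axes, zero at the start; "torque": the same for the moment, N m; "grip_width": finger opening in m.
Only numpy, scipy, OpenCV 4.12 (cv2) and the standard library are available. Lean on these libraries where they do the work, as an engineer would, in place of code of your own. Each camera call takes 0.05 s, during which the arm holds its last target.

## Working session

There is one attempt and no reset: what is moved stays moved. The work goes in short steps, Python scripts to look and compute and a tool call to move; the robot and the scene stay as the last step left them, time stands still between calls to the robot, and variables do not carry over. Pictures are saved under pics/ and viewed, and the job is handed in when it is done.

Besides the shell and the picture viewer there is one more tool, called after "Call:" by a JSON object that holds its "api" and its "payload", one argument or row to a line. play_rows: Moves the arm, as the interface text tells. Its arguments: {"type":"object","properties":{"increments":{"type":"array","items":{"type":"object","properties":{"delta_pos":{"type":"array","items":{"type":"number"}},"angular":{"type":"array","items":{"type":"number"}}}}},"claw":{"type":"number"}},"required":["increments"]}

```bash
mkdir -p pics; ls; python3 - <<'E'
from cell import readout, grab_frame, camera_info
import cv2,numpy as np
print(readout.state())
for n in("scene","top"):
    p,d=grab_frame(n); cv2.imwrite(f"pics/{n}0.png",p); np.save(f"{n}0.npy",d)
    c=camera_info(n); print(n,np.round(c["mtx"],1).tolist(),c["k1"],np.round(c["view"],4).tolist())
E
```

```text
pics
{'clock': 0.0, 'joints': array([ 1.05798304e+00,  2.76573011e-01,  1.50608324e+00,  1.24899190e-05,
        1.36069090e+00, -1.20998629e-01]), 'qd': array([-4.80215443e-04, -7.44050224e-04, -8.47921485e-05, -1.77867653e-03,
        2.14499143e-04,  2.88495480e-04]), 'effort': array([ 6.10853785e-04, -4.04575467e+01, -2.37231177e+01,  7.01459544e-02,
        3.41884454e-02, -1.19956808e-04]), 'ee_pos': array([0.21930275, 0.53094548, 0.20463716]), 'ee_rot': array([ 1.94657796e-01,  9.80870824e-01, -8.31662769e-04, -2.79177855e-04]), 'ft_force': array([0.04688586, 0.17883856, 0.07083729]), 'torque': array([-0.01391954,  0.01929436,  0.01211687]), 'grip_width': 0.09420459735656722}
scene [[550.2, 0.0, 322.7], [0.0, 550.2, 243.9], [0.0, 0.0, 1.0]] 0.010518005655943206 [[-0.4459, 0.8949, -0.0189, 0.2288], [-0.6128, -0.2898, 0.7351, 0.2751], [0.6524, 0.3394, 0.6777, -1.6214], [0.0, 0.0, 0.0, 1.0]]
top [[449.8, 0.0, 324.7], [0.0, 449.8, 238.8], [0.0, 0.0, 1.0]] -0.0923826275605106 [[-0.0081, -1.0, -0.0029, 0.0415], [0.9729, -0.0086, 0.2311, -0.5815], [-0.2311, -0.001, 0.9729, -0.9141], [0.0, 0.0, 0.0, 1.0]]
```

View pics/scene0.png

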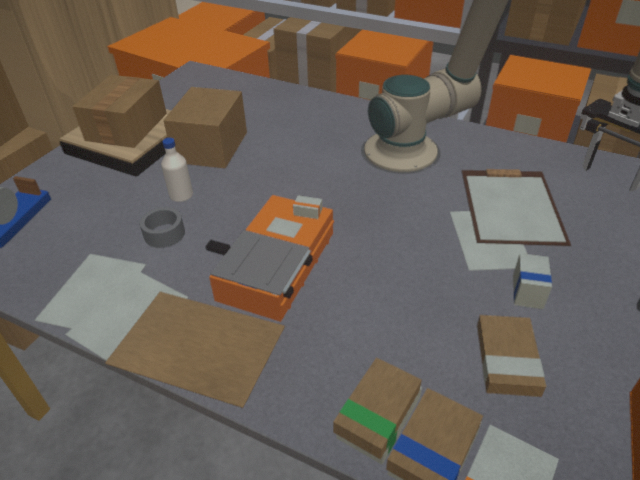

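View pics/top0.png

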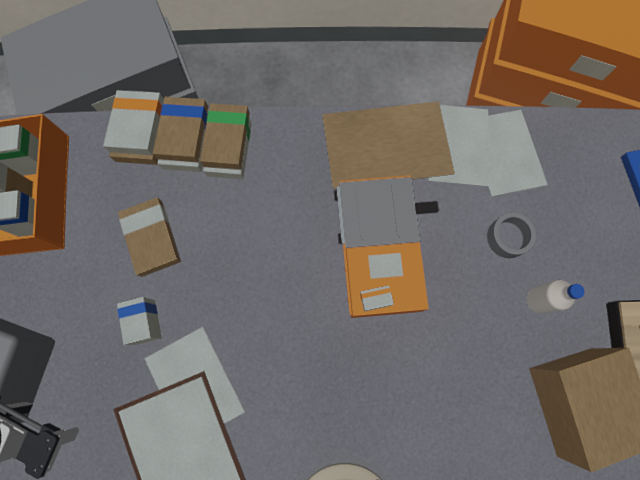

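```bash
cat > h.py <<'E'
import numpy as np,cv2
from cell import readout, grab_frame, camera_info, nets
def px2w(cam,u,v,depth=None,z=None):
    c=camera_info(cam);K=np.array(c["mtx"]);V=np.array(c["view"]);k=c["k1"]
    u=np.atleast_1d(np.asarray(u,float));v=np.atleast_1d(np.asarray(v,float))
    d=np.array([k,0,0,0,0.])
    q=cv2.undistortPoints(np.stack([u,v],-1).reshape(-1,1,2),K,d).reshape(-1,2)
    r=np.stack([q[:,0],-q[:,1],-np.ones(len(q))],-1)
    R=V[:3,:3];C=-R.T@V[:3,3]; w=r@R
    s=np.asarray(depth) if z is None else (z-C[2])/w[:,2]
    return C+w*np.reshape(s,(-1,1))
def w2px(cam,P):
    c=camera_info(cam);V=np.array(c["view"]);P=np.atleast_2d(P)
    p=P@V[:3,:3].T+V[:3,3]; s=p[:,:2]/-p[:,2:]; s[:,1]*=-1
    s=s*(1+c["k1"]*(s**2).sum(1,keepdims=True)); K=np.array(c["mtx"])
    return np.stack([K[0,0]*s[:,0]+K[0,2],K[1,1]*s[:,1]+K[1,2]],-1)
def cloud(cam,region,d):
    v,u=np.nonzero(region&(d>0)); return px2w(cam,u,v,depth=d[v,u])
E
python3 - <<'E'
from h import *
for cam in("top","scene"):
    p,d=grab_frame(cam)
    for n in("tote","lid","lid_tab","cover_pack"):
        r=nets.cut_out(n,cam)
        for o in r[:2]:
            P=cloud(cam,o["region"],d)
            print(cam,n,round(o["conf"],2),o["pixel"],len(P),np.round(np.median(P,0),4) if len(P) else"")
            if o is r[0]: np.save(f"{cam}_{n}.npy",P)
            if o is r[0] and len(P)>50:
                print(" pct z",np.round(np.percentile(P[:,2],[2,25,50,75,98]),4))
                zz=np.median(P[:,2]); Q=P[abs(P[:,2]-(.076 if n=="tote" else zz))<.008]
                a=cv2.minAreaRect((Q[:,:2]*1000).astype(np.float32)); print(" rect",a,np.round(cv2.boxPoints(a)).tolist())
print(readout.state()["clock"])
E
```

```text
top tote 0.67 [382.5, 241.6] 10227 [ 0.5742 -0.0889  0.0781]
 pct z [0.0481 0.0754 0.0781 0.0807 0.0863]
 rect ((572.4431762695312, -99.97785186767578), (302.4527282714844, 214.2490997314453), 4.268774509429932) [[414.0, -4.0], [430.0, -218.0], [731.0, -196.0], [715.0, 18.0]]
top tote 0.18 [376.4, 296.7] 573 [ 0.4496 -0.0672  0.1054]
top lid 0.61 [379.5, 213.3] 5232 [ 0.6399 -0.0825  0.0806]
 pct z [0.0769 0.0794 0.0806 0.082  0.0882]
 rect ((642.5525512695312, -102.87797546386719), (152.59320068359375, 218.40602111816406), 4.034190654754639) [[559.0, 1.0], [574.0, -217.0], [726.0, -206.0], [711.0, 11.0]]
top lid_tab 0.68 [379.1, 212.7] 5211 [ 0.6402 -0.0816  0.0806]
 pct z [0.0769 0.0794 0.0806 0.082  0.0882]
 rect ((641.9061279296875, -102.84737396240234), (152.92803955078125, 219.64273071289062), 2.9703657627105713) [[560.0, 3.0], [571.0, -216.0], [724.0, -209.0], [713.0, 11.0]]
top cover_pack 0.56 [374.2, 299.2] 615 [ 0.448  -0.0675  0.1053]
 pct z [0.0812 0.104  0.1053 0.1064 0.1088]
 rect ((448.9555358886719, -68.58274841308594), (39.59230041503906, 60.9946403503418), 11.626735
[... 621 characters left out ...]
.0, 10.0]]
scene lid 0.35 [271.9, 260.8] 9596 [ 0.6294 -0.0729  0.0773]
scene lid_tab 0.6 [259.2, 260.8] 4145 [ 0.6468 -0.0841  0.0814]
 pct z [0.0775 0.0802 0.0814 0.0828 0.0889]
 rect ((638.6575927734375, -103.9828109741211), (158.60397338867188, 218.07119750976562), 3.3707656860351562) [[553.0, 0.0], [566.0, -217.0], [724.0, -208.0], [711.0, 10.0]]
scene lid_tab 0.4 [508.0, 356.4] 4693 [0.6209 0.4484 0.0334]
scene cover_pack 0.83 [307.2, 204.5] 566 [ 0.4615 -0.0673  0.1035]
 pct z [0.0014 0.0901 0.1035 0.1063 0.1091]
 rect ((449.8533935546875, -70.91476440429688), (45.6034049987793, 62.34243392944336), 10.8272066116333) [[422.0, -45.0], [433.0, -106.0], [478.0, -97.0], [466.0, -36.0]]
0.6
```

```bash
cat > fit.py <<'E'
from h import *
from scipy.optimize import minimize
def box(x0,x1,y0,y1,z0,z1): return np.array([[x,y,z] for x in(x0,x1) for y in(y0,y1) for z in(z0,z1)])/1000
parts=[box(-150,150,-80,80,0,76),box(-5,145,-77,85,77,81),box(58,82,-129,-79,75,89)]
def T(p,P):
    c,s=np.cos(p[2]),np.sin(p[2]); return P@np.array([[c,s,0],[-s,c,0],[0,0,1]])+[p[0],p[1],0]
def render(cam,p,S=4):
    m=np.zeros((480*S,640*S),np.uint8)
    for b in parts:
        q=(w2px(cam,T(p,b))*S+S/2).astype(np.int32); cv2.fillConvexPoly(m,cv2.convexHull(q),1)
    return cv2.resize(m.astype(np.float32),(640,480),interpolation=cv2.INTER_AREA)
E
python3 - <<'E'
from fit import *
ims={};R={}
for cam in("top","scene"):
    p,d=grab_frame(cam); ims[cam]=p
    m=nets.cut_out("tote",cam)[0]["region"]; l=nets.cut_out("lid",cam)[0]["region"]; R[cam]=(m|l).astype(np.float32)
def cost(p,cams):
    return sum(np.abs(render(c,p)-R[c]).sum()/R[c].sum() for c in cams)
for cams in(["top"],["scene"],["top","scene"]):
    r=minimize(cost,[.572,-.092,.07],args=(cams,),method="Nelder-Mead",options=dict(initial_simplex=[[.572,-.092,.07],[.58,-.092,.07],[.572,-.085,.07],[.572,-.092,.1]],maxiter=80))
    print(cams,r.x,r.fun)
p=r.x
for c in ims:
    im=ims[c].copy()
    for b in parts:
        h=cv2.convexHull(np.round(w2px(c,T(p,b))).astype(np.int32)); cv2.polylines(im,[h],True,(0,255,0),1)
    x0,y0=(300,150) if c=="top" else(190,170)
    cv2.imwrite(f"pics/fit_{c}.png",cv2.resize(im[y0:y0+180,x0:x0+180],None,fx=3.3,fy=3.3,interpolation=cv2.INTER_CUBIC))
for n,l in dict(hatch=[70,0,76],hinge=[70,85,79],tab=[70,-111,82]).items(): print(n,T(p,np.array([l])/1000))
E
```

```text
['top'] [ 0.57050965 -0.08773833  0.0826228 ] 0.10319696366786957
['scene'] [ 0.56911735 -0.09100561  0.07250927] 0.06540185958147049
['top', 'scene'] [ 0.57026361 -0.08955394  0.07078046] 0.18092232942581177
hatch [[ 0.64008833 -0.08460344  0.076     ]]
hinge [[6.34077017e-01 1.83726220e-04 7.90000000e-02]]
tab [[ 0.64793841 -0.19532551  0.082     ]]
```

View pics/fit_top.png

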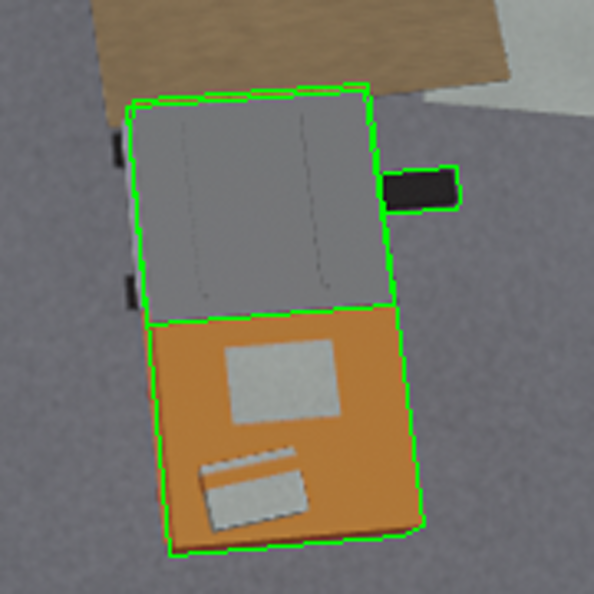

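View pics/fit_scene.png

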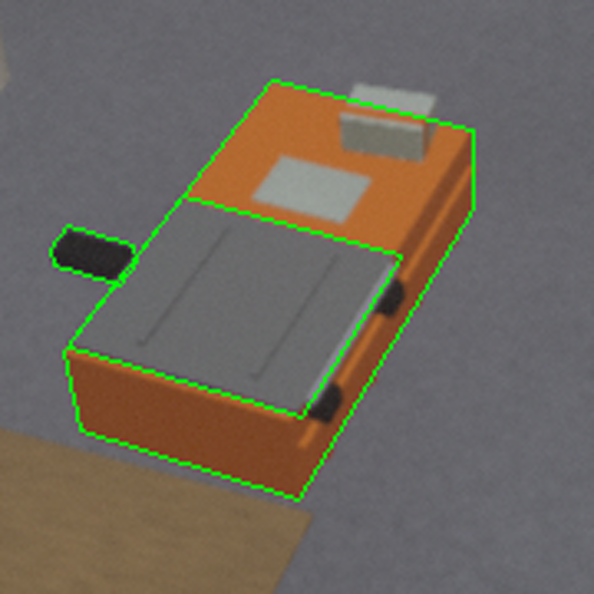

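Call:
{"api": "play_rows", "payload": {
  "increments": [
    {"delta_pos": [0.018,-0.03,0],"angular": [0,0,-5.3]},
    {"delta_pos": [0.036,-0.06,0],"angular": [0,0,-10.6]},
    {"delta_pos": [0.054,-0.09,0],"angular": [0,0,-15.9]},
    {"delta_pos": [0.072,-0.12,0],"angular": [0,0,-21.2]},
    {"delta_pos": [0.09,-0.15,0],"angular": [0,0,-26.5]},
    {"delta_pos": [0.108,-0.18,0],"angular": [0,0,-31.8]},
    {"delta_pos": [0.126,-0.21,0],"angular": [0,0,-37.1]},
    {"delta_pos": [0.144,-0.24,0],"angular": [0,0,-42.4]},
    {"delta_pos": [0.162,-0.27,0],"angular": [0,0,-47.7]},
    {"delta_pos": [0.18,-0.3,0],"angular": [0,0,-53]},
    {"delta_pos": [0.198,-0.33,0],"angular": [0,0,-58.3]},
    {"delta_pos": [0.216,-0.36,0],"angular": [0,0,-63.4]}
  ]
}}

```text
clock: 1.9
ee_pos: [0.4362, 0.1699, 0.2058]
ee_rot: [0.683, 0.731, 0.0, 0.0]
ft_force: [0.1, 0.4, 0.1]
grip_width: 0.0935
```

Call:
{"api": "play_rows", "payload": {
  "increments": [
    {"delta_pos": [0.212,-0.366,0],"angular": [0,0,0]},
    {"delta_pos": [0.212,-0.366,0],"angular": [0,0,0]},
    {"delta_pos": [0.212,-0.366,0],"angular": [0,0,0]},
    {"delta_pos": [0.212,-0.366,0],"angular": [0,0,0]},
    {"delta_pos": [0.212,-0.366,0],"angular": [0,0,0]},
    {"delta_pos": [0.212,-0.366,0],"angular": [0,0,0]},
    {"delta_pos": [0.212,-0.366,0],"angular": [0,0,0]},
    {"delta_pos": [0.212,-0.366,0],"angular": [0,0,0]},
    {"delta_pos": [0.212,-0.366,0],"angular": [0,0,0]},
    {"delta_pos": [0.212,-0.366,0],"angular": [0,0,0]},
    {"delta_pos": [0.212,-0.366,0],"angular": [0,0,0]},
    {"delta_pos": [0.212,-0.366,0],"angular": [0,0,0]}
  ]
}}

```text
clock: 2.9
ee_pos: [0.6483, -0.1972, 0.2041]
ee_rot: [0.682, 0.731, -0.0, -0.0]
ft_force: [0.6, 1.1, 0.2]
grip_width: 0.094
```

Call:
{"api": "play_rows", "payload": {
  "increments": [
    {"delta_pos": [0,0.001,-0.03],"angular": [0,0,0]},
    {"delta_pos": [0,0.001,-0.06],"angular": [0,0,0]},
    {"delta_pos": [0,0.001,-0.09],"angular": [0,0,0]},
    {"delta_pos": [0,0.001,-0.115],"angular": [0,0,0]},
    {"delta_pos": [0,0.001,-0.13],"angular": [0,0,0]},
    {"delta_pos": [0,0.001,-0.142],"angular": [0,0,0]},
    {"delta_pos": [0,0.001,-0.142],"angular": [0,0,0]},
    {"delta_pos": [0,0.001,-0.142],"angular": [0,0,0]}
  ]
}}

```text
clock: 3.57
ee_pos: [0.6473, -0.1924, 0.0638]
ee_rot: [0.681, 0.733, 0.0, -0.0]
ft_force: [0.0, -0.7, 0.4]
grip_width: 0.0942
```

```bash
python3 - <<'E'
from h import *
print(readout.state()["ee_pos"],readout.state()["ft_force"])
p,d=grab_frame("scene"); cv2.imwrite("pics/s1.png",cv2.resize(p[120:340,140:400],None,fx=3,fy=2.7))
p,d=grab_frame("top"); cv2.imwrite("pics/t1.png",cv2.resize(p[120:320,290:500],None,fx=3,fy=3))
E
```

```text
[ 0.64730793 -0.19241502  0.06381606] [ 0.0032637  -0.7316277   0.42643602]
```

View pics/s1.png

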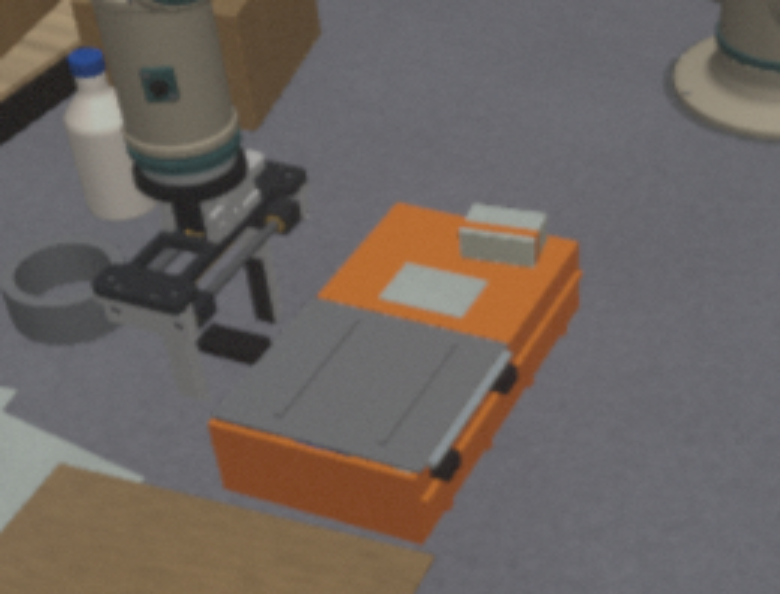

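View pics/t1.png

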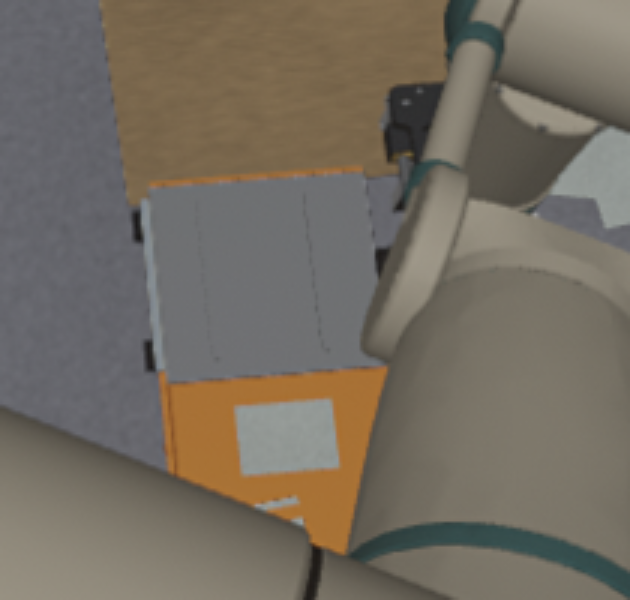

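The picture shows the black tab between the two open fingers (scene crop ~235,343). I'll close on it.

Call:
{"api": "play_rows", "payload": {
  "increments": [
    {"delta_pos": [0,0,0],"angular": [0,0,0]},
    {"delta_pos": [0,0,0],"angular": [0,0,0]},
    {"delta_pos": [0,0,0],"angular": [0,0,0]},
    {"delta_pos": [0,0,0],"angular": [0,0,0]},
    {"delta_pos": [0,0,0],"angular": [0,0,0]},
    {"delta_pos": [0,0,0],"angular": [0,0,0]},
    {"delta_pos": [0,0,0],"angular": [0,0,0]},
    {"delta_pos": [0,0,0],"angular": [0,0,0]},
    {"delta_pos": [0,0,0],"angular": [0,0,0]},
    {"delta_pos": [0,0,0],"angular": [0,0,0]}
  ],
  "claw": 1
}}

```text
clock: 4.5
ee_pos: [0.6476, -0.1935, 0.0634]
ee_rot: [0.681, 0.732, 0.0, -0.0]
ft_force: [0.4, -0.1, 0.5]
grip_width: 0.0308
```

```bash
python3 - <<'E'
import numpy as np
# arc rows: grasp point offset from hinge at start
yaw=.0708; l=np.array([-np.sin(yaw),np.cos(yaw)])
r,o=196,3
def pos(t): 
    y=-r*np.cos(t)-o*np.sin(t); z=r*np.sin(t)+o*np.cos(t); return np.array([l[0]*y,l[1]*y,z])/1000
th=np.radians(np.arange(0,156,6.0))
for c in range(0,25,6):
    for k in range(1,7):
        if c+k<len(th): print(c+k,np.round(np.degrees(th[c+k])),np.round(pos(th[c+k])-pos(th[c]),3).tolist())
    print()
E
```

```text
1 6.0 [-0.0, 0.001, 0.02]
2 12.0 [-0.0, 0.004, 0.041]
3 18.0 [-0.001, 0.009, 0.06]
4 24.0 [-0.001, 0.016, 0.079]
5 30.0 [-0.002, 0.025, 0.098]
6 36.0 [-0.003, 0.036, 0.115]

7 42.0 [-0.001, 0.013, 0.016]
8 48.0 [-0.002, 0.027, 0.03]
9 54.0 [-0.003, 0.043, 0.043]
10 60.0 [-0.004, 0.06, 0.054]
11 66.0 [-0.006, 0.078, 0.063]
12 72.0 [-0.007, 0.097, 0.07]

13 78.0 [-0.001, 0.02, 0.005]
14 84.0 [-0.003, 0.04, 0.008]
15 90.0 [-0.004, 0.06, 0.009]
16 96.0 [-0.006, 0.081, 0.007]
17 102.0 [-0.007, 0.101, 0.004]
18 108.0 [-0.009, 0.121, -0.002]

19 114.0 [-0.001, 0.019, -0.008]
20 120.0 [-0.003, 0.038, -0.017]
21 126.0 [-0.004, 0.055, -0.029]
22 132.0 [-0.005, 0.071, -0.042]
23 138.0 [-0.006, 0.086, -0.057]
24 144.0 [-0.007, 0.099, -0.073]

25 150.0 [-0.001, 0.011, -0.017]
```

Call:
{"api": "play_rows", "payload": {
  "increments": [
    {"delta_pos": [0,0,0],"angular": [0,0,0]},
    {"delta_pos": [0,0,0],"angular": [0,0,0]},
    {"delta_pos": [0,0,0],"angular": [0,0,0]},
    {"delta_pos": [0,0,0],"angular": [0,0,0]}
  ]
}}

```text
clock: 4.83
ee_pos: [0.6493, -0.1934, 0.0638]
ee_rot: [0.681, 0.732, 0.001, 0.001]
ft_force: [5.4, 1.1, -1.3]
grip_width: 0.0239
```

Call:
{"api": "play_rows", "payload": {
  "increments": [
    {"delta_pos": [0.001,0.0,0.01],"angular": [0,0,0]},
    {"delta_pos": [0.001,0.001,0.02],"angular": [0,0,0]},
    {"delta_pos": [0.001,0.002,0.031],"angular": [0,0,0]},
    {"delta_pos": [0.001,0.004,0.041],"angular": [0,0,0]},
    {"delta_pos": [0.001,0.006,0.051],"angular": [0,0,0]},
    {"delta_pos": [0.0,0.009,0.06],"angular": [0,0,0]},
    {"delta_pos": [0.0,0.012,0.07],"angular": [0,0,0]},
    {"delta_pos": [0.0,0.016,0.079],"angular": [0,0,0]},
    {"delta_pos": [0.0,0.02,0.089],"angular": [0,0,0]},
    {"delta_pos": [-0.001,0.025,0.098],"angular": [0,0,0]},
    {"delta_pos": [-0.001,0.03,0.107],"angular": [0,0,0]},
    {"delta_pos": [-0.002,0.036,0.115],"angular": [0,0,0]}
  ]
}}

```text
clock: 5.83
ee_pos: [0.6464, -0.1559, 0.1783]
ee_rot: [0.681, 0.732, 0.001, -0.0]
ft_force: [7.5, 2.9, -3.8]
grip_width: 0.0242
```

Call:
{"api": "play_rows", "payload": {
  "increments": [
    {"delta_pos": [0,0.006,0.008],"angular": [0,0,0]},
    {"delta_pos": [-0.001,0.013,0.016],"angular": [0,0,0]},
    {"delta_pos": [-0.001,0.02,0.023],"angular": [0,0,0]},
    {"delta_pos": [-0.002,0.027,0.03],"angular": [0,0,0]},
    {"delta_pos": [-0.002,0.035,0.037],"angular": [0,0,0]},
    {"delta_pos": [-0.003,0.043,0.043],"angular": [0,0,0]},
    {"delta_pos": [-0.003,0.051,0.049],"angular": [0,0,0]},
    {"delta_pos": [-0.004,0.06,0.054],"angular": [0,0,0]},
    {"delta_pos": [-0.005,0.069,0.059],"angular": [0,0,0]},
    {"delta_pos": [-0.006,0.078,0.063],"angular": [0,0,0]},
    {"delta_pos": [-0.006,0.087,0.067],"angular": [0,0,0]},
    {"delta_pos": [-0.007,0.097,0.07],"angular": [0,0,0]}
  ]
}}

```text
clock: 6.83
ee_pos: [0.6393, -0.0615, 0.2481]
ee_rot: [0.681, 0.732, -0.001, 0.001]
ft_force: [5.9, -1.9, -2.2]
grip_width: 0.0239
```

```bash
python3 - <<'E'
from h import *
print(readout.state()["ee_pos"],readout.state()["joints"])
p,d=grab_frame("scene"); cv2.imwrite("pics/s2.png",cv2.resize(p[100:340,140:400],None,fx=3,fy=2.5))
E
```

```text
[ 0.63933191 -0.06148117  0.24814671] [-0.20263833  0.35976342  1.27622999 -0.00245173  1.50389315 -0.27474576]
```

View pics/s2.png

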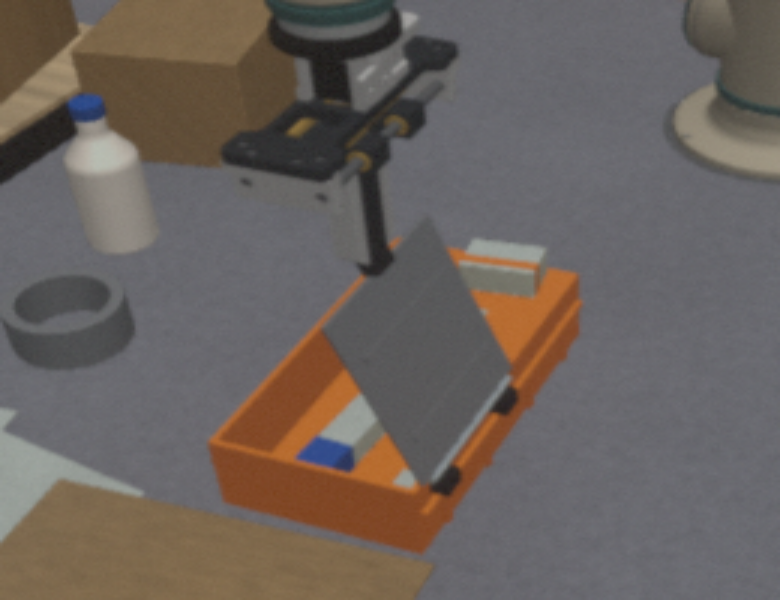

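The lid follows; the tab is between the fingers (crop ~375,265) and the carton's blue end is visible at ~330,450. I'll carry on over the top.

Call:
{"api": "play_rows", "payload": {
  "increments": [
    {"delta_pos": [0,0.01,0.003],"angular": [0,0,0]},
    {"delta_pos": [-0.001,0.02,0.005],"angular": [0,0,0]},
    {"delta_pos": [-0.002,0.03,0.007],"angular": [0,0,0]},
    {"delta_pos": [-0.003,0.04,0.008],"angular": [0,0,0]},
    {"delta_pos": [-0.003,0.05,0.009],"angular": [0,0,0]},
    {"delta_pos": [-0.004,0.06,0.009],"angular": [0,0,0]},
    {"delta_pos": [-0.005,0.071,0.008],"angular": [0,0,0]},
    {"delta_pos": [-0.006,0.081,0.007],"angular": [0,0,0]},
    {"delta_pos": [-0.006,0.091,0.006],"angular": [0,0,0]},
    {"delta_pos": [-0.007,0.101,0.004],"angular": [0,0,0]},
    {"delta_pos": [-0.008,0.111,0.001],"angular": [0,0,0]},
    {"delta_pos": [-0.009,0.121,-0.002],"angular": [0,0,0]}
  ]
}}

```text
clock: 7.88
ee_pos: [0.6302, 0.0623, 0.2494]
ee_rot: [0.681, 0.732, 0.002, 0.001]
ft_force: [2.7, 1.6, 7.9]
grip_width: 0.024
```

Call:
{"api": "play_rows", "payload": {
  "increments": [
    {"delta_pos": [-0.001,0.01,-0.004],"angular": [0,0,0]},
    {"delta_pos": [-0.001,0.019,-0.008],"angular": [0,0,0]},
    {"delta_pos": [-0.002,0.029,-0.012],"angular": [0,0,0]},
    {"delta_pos": [-0.003,0.038,-0.017],"angular": [0,0,0]},
    {"delta_pos": [-0.003,0.047,-0.023],"angular": [0,0,0]},
    {"delta_pos": [-0.004,0.055,-0.029],"angular": [0,0,0]},
    {"delta_pos": [-0.004,0.063,-0.035],"angular": [0,0,0]},
    {"delta_pos": [-0.005,0.071,-0.042],"angular": [0,0,0]},
    {"delta_pos": [-0.006,0.079,-0.049],"angular": [0,0,0]},
    {"delta_pos": [-0.006,0.086,-0.057],"angular": [0,0,0]},
    {"delta_pos": [-0.007,0.093,-0.065],"angular": [0,0,0]},
    {"delta_pos": [-0.007,0.099,-0.073],"angular": [0,0,0]}
  ]
}}

```text
clock: 8.88
ee_pos: [0.6225, 0.166, 0.1764]
ee_rot: [0.681, 0.732, 0.005, -0.002]
ft_force: [0.1, 10.5, 8.8]
grip_width: 0.0236
```

Call:
{"api": "play_rows", "payload": {
  "increments": [
    {"delta_pos": [0,0.002,-0.003],"angular": [0,0,0]},
    {"delta_pos": [0,0.004,-0.006],"angular": [0,0,0]},
    {"delta_pos": [0,0.006,-0.009],"angular": [0,0,0]},
    {"delta_pos": [-0.001,0.008,-0.012],"angular": [0,0,0]},
    {"delta_pos": [-0.001,0.01,-0.015],"angular": [0,0,0]},
    {"delta_pos": [-0.001,0.011,-0.017],"angular": [0,0,0]},
    {"delta_pos": [-0.001,0.011,-0.018],"angular": [0,0,0]},
    {"delta_pos": [-0.001,0.011,-0.018],"angular": [0,0,0]},
    {"delta_pos": [-0.001,0.011,-0.018],"angular": [0,0,0]}
  ]
}}

```text
clock: 9.63
ee_pos: [0.6216, 0.1777, 0.1583]
ee_rot: [0.681, 0.732, 0.005, -0.003]
ft_force: [1.5, 11.3, 8.1]
grip_width: 0.0237
```

```bash
python3 - <<'E'
from h import *
print(readout.state()["ee_pos"],readout.state()["ft_force"],readout.state()["joints"])
p,d=grab_frame("scene"); cv2.imwrite("pics/s3.png",cv2.resize(p[100:340,180:440],None,fx=3,fy=2.5))
E
```

```text
[0.62157441 0.17768341 0.15827984] [ 1.45099622 11.2846938   8.06854531] [0.16396158 0.40631977 1.42452655 0.0117922  1.30576032 0.08803643]
```

View pics/s3.png

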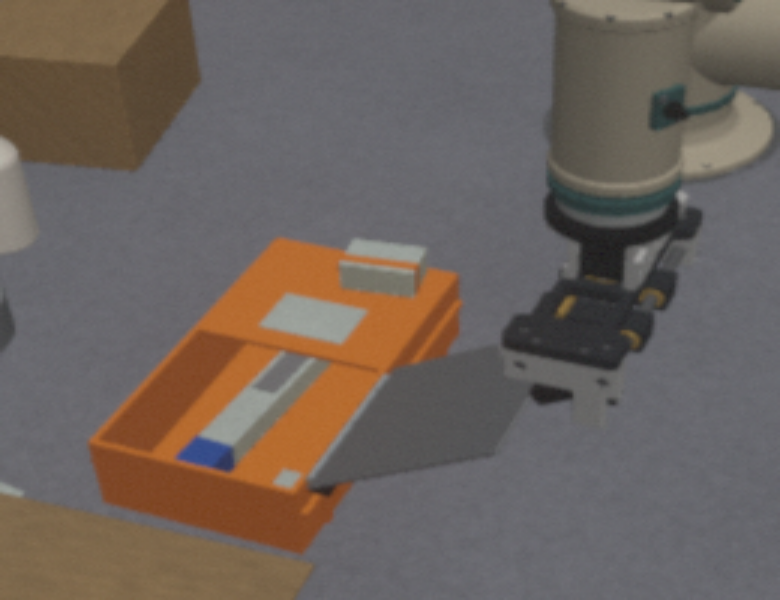

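```bash
cat > lid.py <<'E'
from h import *
def lid(cam="scene"):
    p,d=grab_frame(cam)
    r=nets.cut_out("lid",cam)
    for o in r[:2]:
        P=cloud(cam,o["region"],d); yaw=.0708
        q=(P[:,:2]-[.634077,.000184])@np.array([[np.cos(yaw),-np.sin(yaw)],[np.sin(yaw),np.cos(yaw)]]); z=P[:,2]-.079
        m=(q[:,1]>.03)&(q[:,1]<.135)&(abs(q[:,0])<.065)&(z>0)&(z<.12)
        if m.sum()<50: print("few",o["conf"]);continue
        a=np.polyfit(q[m,1],z[m],1); print(o["conf"],m.sum(),"slope angle",np.pi-np.arctan(a[0]),"offset",a[1], "max y",np.percentile(q[:,1],99))
if __name__=="__main__": lid("scene");lid("top")
E
python3 lid.py
```

```text
few 0.72
0.71 1558 slope angle 2.541643650717644 offset 0.0033663280784832334 max y 0.1501471394409002
0.8 3136 slope angle 2.5411323611900967 offset 0.0006607280858011875 max y 0.1386327951838604
few 0.57
```

Call:
{"api": "play_rows", "payload": {
  "increments": [
    {"delta_pos": [0,0.003,-0.001],"angular": [0,0,0]},
    {"delta_pos": [0,0.006,-0.003],"angular": [0,0,0]},
    {"delta_pos": [0,0.009,-0.005],"angular": [0,0,0]},
    {"delta_pos": [0,0.01,-0.007],"angular": [0,0,0]},
    {"delta_pos": [0,0.011,-0.009],"angular": [0,0,0]},
    {"delta_pos": [0,0.012,-0.011],"angular": [0,0,0]},
    {"delta_pos": [0,0.012,-0.011],"angular": [0,0,0]},
    {"delta_pos": [0,0.012,-0.011],"angular": [0,0,0]}
  ]
}}

```text
clock: 10.55
ee_pos: [0.6209, 0.1854, 0.1448]
ee_rot: [0.681, 0.732, 0.001, -0.002]
ft_force: [1.3, 6.5, 4.3]
grip_width: 0.0237
```

```bash
python3 lid.py
```

```text
0.76 1672 slope angle 2.617093302697432 offset 0.003066481370141132 max y 0.15276153292159325
0.76 3064 slope angle 2.616726310732448 offset 0.0007122183763305094 max y 0.1544043696647152
0.26 3064 slope angle 2.616726310732448 offset 0.0007122183763305094 max y 0.14375301926627349
```

On the stop (2.617). Now I release and lift away.

Call:
{"api": "play_rows", "payload": {
  "increments": [
    {"delta_pos": [0,0.003,-0.002],"angular": [0,0,0]},
    {"delta_pos": [0,0.003,-0.002],"angular": [0,0,0]},
    {"delta_pos": [0,0.003,-0.002],"angular": [0,0,0]},
    {"delta_pos": [0,0.003,-0.002],"angular": [0,0,0]},
    {"delta_pos": [0,0.003,-0.002],"angular": [0,0,0]},
    {"delta_pos": [0,0.003,-0.002],"angular": [0,0,0]},
    {"delta_pos": [0,0.003,-0.002],"angular": [0,0,0]},
    {"delta_pos": [0,0.003,-0.002],"angular": [0,0,0]}
  ],
  "claw": -0.1
}}

```text
clock: 11.42
ee_pos: [0.6216, 0.1852, 0.1425]
ee_rot: [0.681, 0.732, -0.0, 0.0]
ft_force: [-0.3, 0.6, 0.1]
grip_width: 0.0514
```

Call:
{"api": "play_rows", "payload": {
  "increments": [
    {"delta_pos": [0,0,0.02],"angular": [0,0,0]},
    {"delta_pos": [0,0,0.04],"angular": [0,0,0]},
    {"delta_pos": [0,0,0.06],"angular": [0,0,0]},
    {"delta_pos": [0,0,0.09],"angular": [0,0,0]},
    {"delta_pos": [0,0,0.12],"angular": [0,0,0]},
    {"delta_pos": [-0.03,0.03,0.13],"angular": [0,0,0]},
    {"delta_pos": [-0.06,0.06,0.13],"angular": [0,0,0]},
    {"delta_pos": [-0.09,0.09,0.13],"angular": [0,0,0]},
    {"delta_pos": [-0.12,0.12,0.13],"angular": [0,0,0]},
    {"delta_pos": [-0.15,0.15,0.13],"angular": [0,0,0]},
    {"delta_pos": [-0.15,0.15,0.13],"angular": [0,0,0]}
  ]
}}

```text
clock: 12.33
ee_pos: [0.4663, 0.3396, 0.2732]
ee_rot: [0.679, 0.734, 0.0, -0.002]
ft_force: [-0.1, 0.0, 0.4]
grip_width: 0.0517
```

```bash
python3 lid.py; python3 - <<'E'
from h import *
print(readout.state()["ee_pos"],readout.state()["grip_width"])
for cam in("top","scene"):
    p,d=grab_frame(cam); cv2.imwrite(f"pics/{cam}4.png",cv2.resize(p[150:330,280:480] if cam=="top" else p[150:310,190:390],None,fx=3.9,fy=3.3 if cam=="top" else 3.7))
    r=nets.cut_out("carton",cam); r2=nets.cut_out("short_pack",cam)
    for n,rr in(("carton",r),("short",r2)):
      for o in rr[:2]:
        P=cloud(cam,o["region"],d); print(cam,n,o["conf"],o["pixel"],len(P),np.round(np.median(P,0),4),np.percentile(P[:,2],[5,50,95]).round(3))
        zz=.03; Q=P[abs(P[:,2]-zz)<.006]
        if len(Q)>20: a=cv2.minAreaRect((Q[:,:2]*1000).astype(np.float32)); print(" rect",np.round(cv2.boxPoints(a)).tolist())
E
```

```text
0.68 1909 slope angle 2.6203136422466895 offset 0.0029836704610184746 max y 0.1834193629616325
0.63 3052 slope angle 2.6202083689215745 offset 0.0006368496767394524 max y 0.1791869409385336
few 0.51
[0.47239452 0.33486242 0.27257377] 0.051733122628403475
top carton 0.96 [387.1, 219.5] 678 [ 0.6348 -0.1044  0.0292] [0.016 0.029 0.032]
 rect [[577.0, -91.0], [578.0, -122.0], [691.0, -121.0], [691.0, -90.0]]
top short 0.72 [351.3, 203.4] 314 [ 0.6779 -0.025   0.0291] [0.01  0.029 0.032]
 rect [[655.0, -13.0], [657.0, -42.0], [707.0, -40.0], [705.0, -10.0]]
scene carton 0.82 [264.7, 265.0] 998 [ 0.6027 -0.1006  0.0294] [0.005 0.029 0.033]
 rect [[520.0, -92.0], [520.0, -127.0], [682.0, -124.0], [681.0, -90.0]]
scene carton 0.32 [288.5, 258.9] 10766 [ 0.6111 -0.0502  0.0754] [0.003 0.075 0.158]
 rect [[415.0, -18.0], [427.0, -181.0], [729.0, -159.0], [717.0, 5.0]]
scene short 0.39 [276.5, 292.9] 39 [ 0.6657 -0.0384  0.03  ] [0.026 0.03  0.032]
 rect [[657.0, -33.0], [661.0, -48.0], [675.0, -44.0], [672.0, -29.0]]
```

View pics/top4.png

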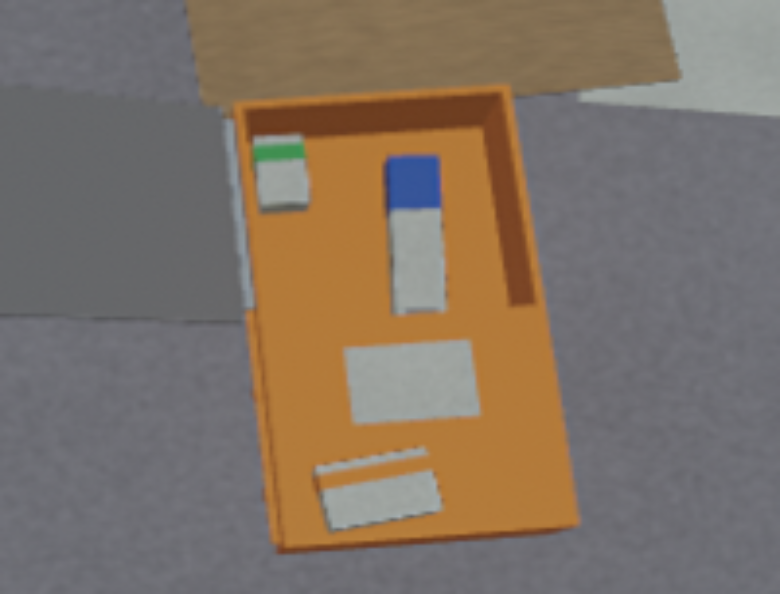

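View pics/scene4.png

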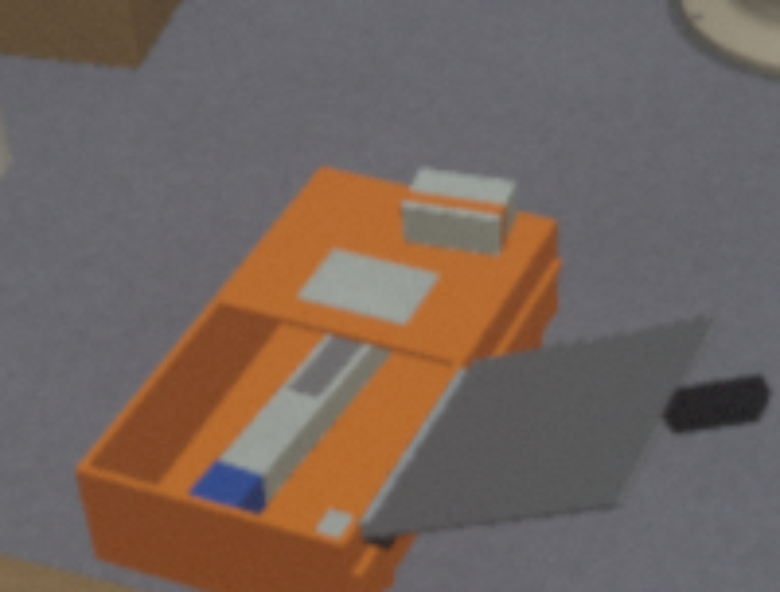

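Call:
{"api": "play_rows", "payload": {
  "increments": [
    {"delta_pos": [0.011,-0.03,0],"angular": [0,0,-6.3]},
    {"delta_pos": [0.022,-0.06,0],"angular": [0,0,-12.6]},
    {"delta_pos": [0.033,-0.09,0],"angular": [0,0,-18.8]},
    {"delta_pos": [0.044,-0.12,0],"angular": [0,0,-25.1]},
    {"delta_pos": [0.055,-0.16,0],"angular": [0,0,-31.4]},
    {"delta_pos": [0.066,-0.19,0],"angular": [0,0,-37.6]},
    {"delta_pos": [0.075,-0.22,0],"angular": [0,0,-43.9]},
    {"delta_pos": [0.085,-0.25,0],"angular": [0,0,-50.2]},
    {"delta_pos": [0.095,-0.28,0],"angular": [0,0,-56.5]},
    {"delta_pos": [0.105,-0.31,0],"angular": [0,0,-62.8]},
    {"delta_pos": [0.11,-0.34,0],"angular": [0,0,-69]},
    {"delta_pos": [0.12,-0.37,0],"angular": [0,0,-75.3]}
  ],
  "claw": -0.28
}}

```text
clock: 13.83
ee_pos: [0.5913, -0.0368, 0.2725]
ee_rot: [0.987, 0.161, -0.0, -0.0]
ft_force: [-0.2, 0.2, 0.4]
grip_width: 0.06
```

Call:
{"api": "play_rows", "payload": {
  "increments": [
    {"delta_pos": [0.012,-0.036,0],"angular": [0,0,-6.3]},
    {"delta_pos": [0.024,-0.072,0],"angular": [0,0,-12.6]},
    {"delta_pos": [0.024,-0.072,-0.02],"angular": [0,0,-18.8]},
    {"delta_pos": [0.024,-0.072,-0.04],"angular": [0,0,-18.8]},
    {"delta_pos": [0.024,-0.072,-0.06],"angular": [0,0,-18.8]},
    {"delta_pos": [0.024,-0.072,-0.06],"angular": [0,0,-18.8]},
    {"delta_pos": [0.024,-0.072,-0.06],"angular": [0,0,-18.8]}
  ]
}}

```text
clock: 14.42
ee_pos: [0.615, -0.107, 0.2115]
ee_rot: [1.0, -0.0, -0.001, -0.0]
ft_force: [0.2, -0.4, -0.1]
grip_width: 0.0601
```

```bash
python3 - <<'E'
from h import *
s=readout.state();print(s["ee_pos"],s["ee_rot"],s["grip_width"],s["joints"])
E
```

```text
[ 0.61497644 -0.10702822  0.21154672] [ 9.99999149e-01 -1.56900566e-05 -1.27012914e-03 -2.97328035e-04] 0.06011000479502954 [-2.83631396e-01  3.48886619e-01  1.38182406e+00 -1.41687097e-04
  1.41348716e+00  1.28721869e+00]
```

Call:
{"api": "play_rows", "payload": {
  "increments": [
    {"delta_pos": [0,0,-0.03],"angular": [0,0,0]},
    {"delta_pos": [0,0,-0.06],"angular": [0,0,0]},
    {"delta_pos": [0,0,-0.09],"angular": [0,0,0]},
    {"delta_pos": [0,0,-0.12],"angular": [0,0,0]},
    {"delta_pos": [0,0,-0.14],"angular": [0,0,0]},
    {"delta_pos": [0,0,-0.155],"angular": [0,0,0]},
    {"delta_pos": [0,0,-0.17],"angular": [0,0,0]},
    {"delta_pos": [0,0,-0.18],"angular": [0,0,0]},
    {"delta_pos": [0,0,-0.19],"angular": [0,0,0]},
    {"delta_pos": [0,0,-0.197],"angular": [0,0,0]},
    {"delta_pos": [0,0,-0.202],"angular": [0,0,0]},
    {"delta_pos": [0,0,-0.202],"angular": [0,0,0]}
  ]
}}

```text
clock: 15.42
ee_pos: [0.6154, -0.1065, 0.01]
ee_rot: [1.0, 0.0, -0.0, -0.0]
ft_force: [-0.3, 0.2, 0.6]
grip_width: 0.0599
```

```bash
python3 - <<'E'
from h import *
s=readout.state();print(s["ee_pos"],s["ft_force"])
p,d=grab_frame("scene"); cv2.imwrite("pics/s5.png",cv2.resize(p[130:330,170:430],None,fx=3,fy=3))
E
```

```text
[ 0.61539132 -0.10648874  0.01000997] [-0.25067546  0.20357303  0.64253166]
```

View pics/s5.png

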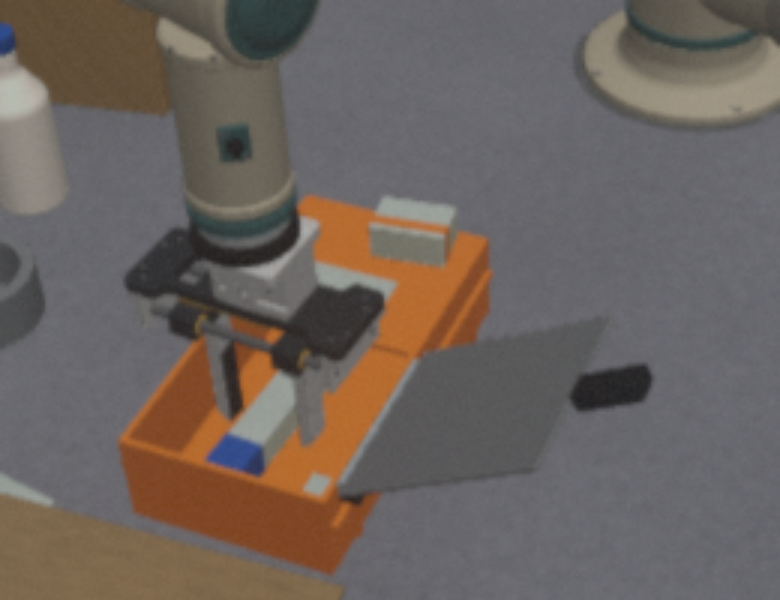

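The carton lies between the fingers (crop ~265,415), clear of walls and lid. I'll go down 2 mm more and close.

Call:
{"api": "play_rows", "payload": {
  "increments": [
    {"delta_pos": [0,0,-0.002],"angular": [0,0,0]},
    {"delta_pos": [0,0,-0.002],"angular": [0,0,0]},
    {"delta_pos": [0,0,-0.002],"angular": [0,0,0]},
    {"delta_pos": [0,0,-0.002],"angular": [0,0,0]},
    {"delta_pos": [0,0,-0.002],"angular": [0,0,0]},
    {"delta_pos": [0,0,-0.002],"angular": [0,0,0]},
    {"delta_pos": [0,0,-0.002],"angular": [0,0,0]},
    {"delta_pos": [0,0,-0.002],"angular": [0,0,0]},
    {"delta_pos": [0,0,-0.002],"angular": [0,0,0]},
    {"delta_pos": [0,0,-0.002],"angular": [0,0,0]}
  ],
  "claw": 1
}}

```text
clock: 16.3
ee_pos: [0.6158, -0.1066, 0.0088]
ee_rot: [1.0, 0.0, 0.0, 0.0]
ft_force: [0.4, -0.1, 2.6]
grip_width: 0.03
```

```bash
python3 - <<'E'
from h import *
s=readout.state();print(s["ee_pos"],s["ft_force"],s["grip_width"])
# waypoints: world x of tail bottom corner, relative to start; s grasp dist, tcp height h above bottom face
S=.166;h=.003
W=[(-121,4,0),(-121,8,4),(-120,8,8),(-116,9,12),(-108,9,16),(-96,8,20),(-70,8,25),(-55,8,30),(-40,10,35),(-25,10,40),(-5,12,45),(15,16,50),(35,22,50)]
def tcp(w):
    a=np.radians(w[2]); t=np.array([np.cos(a),np.sin(a)]);n=np.array([-np.sin(a),np.cos(a)])
    return np.array(w[:2])/1000+S*t+h*n
for w in W:
    a=np.radians(w[2]);top=w[1]+26/np.cos(a)+(-5-w[0])*np.tan(a)
    print(w,(tcp(w)-tcp(W[0])).round(4),"top@edge",round(top,1),"tipz",round(w[1]+240*np.sin(a)+13*np.cos(a)))
E
```

```text
[ 0.61577552 -0.10658877  0.00881063] [ 0.43185943 -0.13954852  2.61325017] 0.029960715744734315
(-121, 4, 0) [0. 0.] top@edge 30.0 tipz 17
(-121, 8, 4) [-0.0006  0.0156] top@edge 42.2 tipz 38
(-120, 8, 8) [-0.001   0.0271] top@edge 50.4 tipz 54
(-116, 9, 12) [0.0007 0.0394] top@edge 59.2 tipz 72
(-108, 9, 16) [0.0057 0.0506] top@edge 65.6 tipz 88
(-96, 8, 20) [0.014  0.0606] top@edge 68.8 tipz 102
(-70, 8, 25) [0.0342 0.0739] top@edge 67.0 tipz 121
(-55, 8, 30) [0.0423 0.0866] top@edge 66.9 tipz 139
(-40, 10, 35) [0.0493 0.1007] top@edge 66.2 tipz 158
(-25, 10, 40) [0.0552 0.112 ] top@edge 60.7 tipz 174
(-5, 12, 45) [0.0653 0.1245] top@edge 48.8 tipz 191
(15, 16, 50) [0.0744 0.1381] top@edge 32.6 tipz 208
(35, 22, 50) [0.0944 0.1441] top@edge 14.8 tipz 214
```

Call:
{"api": "play_rows", "payload": {
  "increments": [
    {"delta_pos": [0,0,0],"angular": [0,0,0]},
    {"delta_pos": [0,0,0],"angular": [0,0,0]},
    {"delta_pos": [0,0,0.005],"angular": [0,-0.5,0]},
    {"delta_pos": [-0.001,0,0.011],"angular": [0,-2,0]},
    {"delta_pos": [-0.001,0,0.016],"angular": [0,-4,0]},
    {"delta_pos": [-0.001,0,0.021],"angular": [0,-6,0]},
    {"delta_pos": [-0.001,0,0.027],"angular": [0,-8,0]},
    {"delta_pos": [0,0,0.033],"angular": [0,-10,0]},
    {"delta_pos": [0.001,0,0.039],"angular": [0,-12,0]},
    {"delta_pos": [0.001,0,0.039],"angular": [0,-12,0]},
    {"delta_pos": [0.001,0,0.039],"angular": [0,-12,0]}
  ]
}}

```text
clock: 17.22
ee_pos: [0.6158, -0.1065, 0.0474]
ee_rot: [0.995, 0.0, 0.104, 0.0]
ft_force: [0.4, 0.1, -1.2]
grip_width: 0.0294
```

```bash
cat > car.py <<'E'
from h import *
import sys
s=readout.state();print(s["ee_pos"],s["ft_force"],s["grip_width"])
p,d=grab_frame("scene"); cv2.imwrite(f"pics/{sys.argv[1]}.png",cv2.resize(p[100:330,170:430],None,fx=3,fy=2.6))
for o in nets.cut_out("carton","scene")[:1]:
    P=cloud("scene",o["region"],d); print(o["conf"],len(P),np.percentile(P,[2,50,98],axis=0).round(3).tolist())
    # blue pixels
    b=p.astype(int); m=o["region"]&(b[...,0]>b[...,2]+50); Q=cloud("scene",m,d)
    if len(Q): print("blue",len(Q),np.percentile(Q,[2,50,98],axis=0).round(3).tolist())
E
python3 car.py s6
```

```text
[ 0.61581295 -0.10652494  0.04744147] [ 0.37464634  0.0708419  -1.16027878] 0.029429989384975725
0.89 730 [[0.54, -0.123, 0.033], [0.647, -0.1, 0.07], [0.689, -0.092, 0.085]]
blue 191 [[0.648, -0.121, 0.068], [0.673, -0.107, 0.08], [0.689, -0.093, 0.086]]
```

View pics/s6.png

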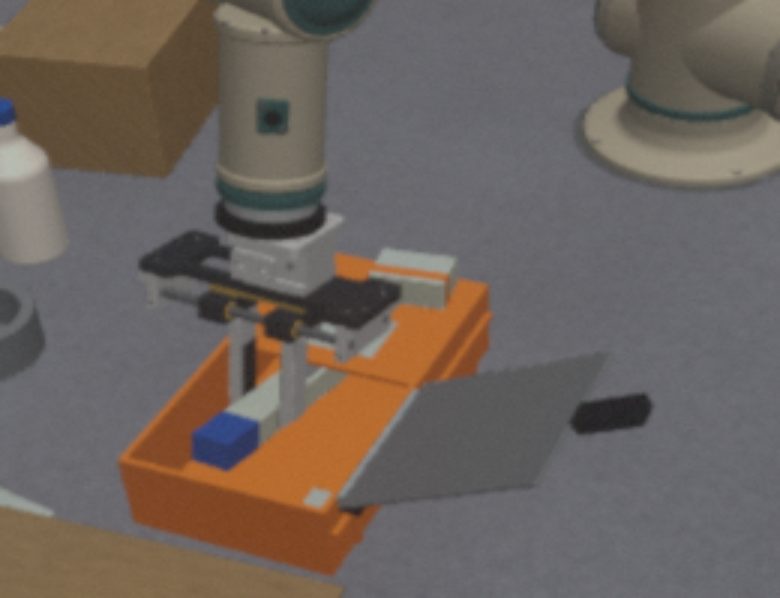

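Call:
{"api": "play_rows", "payload": {
  "increments": [
    {"delta_pos": [0.004,0,0.005],"angular": [0,-2,0]},
    {"delta_pos": [0.008,0,0.011],"angular": [0,-4,0]},
    {"delta_pos": [0.013,0,0.016],"angular": [0,-6,0]},
    {"delta_pos": [0.018,0,0.021],"angular": [0,-8,0]},
    {"delta_pos": [0.018,0,0.021],"angular": [0,-8,0]},
    {"delta_pos": [0.018,0,0.021],"angular": [0,-8,0]},
    {"delta_pos": [0.018,0,0.021],"angular": [0,-8,0]},
    {"delta_pos": [0.018,0,0.021],"angular": [0,-8,0]}
  ]
}}

```text
clock: 17.98
ee_pos: [0.6348, -0.1065, 0.0681]
ee_rot: [0.985, 0.001, 0.173, 0.0]
ft_force: [-0.5, 0.3, -1.6]
grip_width: 0.0299
```

```bash
python3 car.py s7
```

```text
[ 0.63477361 -0.10653546  0.06807348] [-0.51691363  0.34321841 -1.56238606] 0.02988443843696449
0.66 789 [[0.546, -0.136, 0.013], [0.658, -0.099, 0.093], [0.706, -0.092, 0.113]]
blue 241 [[0.665, -0.12, 0.092], [0.697, -0.105, 0.106], [0.706, -0.092, 0.114]]
```

Call:
{"api": "play_rows", "payload": {
  "increments": [
    {"delta_pos": [0.008,0,0.007],"angular": [0,-2.5,0]},
    {"delta_pos": [0.016,0,0.013],"angular": [0,-5,0]},
    {"delta_pos": [0.02,0,0.02],"angular": [0,-7.5,0]},
    {"delta_pos": [0.024,0,0.026],"angular": [0,-10,0]},
    {"delta_pos": [0.028,0,0.033],"angular": [0,-12.5,0]},
    {"delta_pos": [0.031,0,0.04],"angular": [0,-15,0]},
    {"delta_pos": [0.034,0,0.046],"angular": [0,-17.5,0]},
    {"delta_pos": [0.037,0,0.052],"angular": [0,-20,0]},
    {"delta_pos": [0.042,0,0.058],"angular": [0,-22.5,0]},
    {"delta_pos": [0.047,0,0.064],"angular": [0,-25,0]},
    {"delta_pos": [0.047,0,0.064],"angular": [0,-25,0]},
    {"delta_pos": [0.047,0,0.064],"angular": [0,-25,0]}
  ]
}}

```text
clock: 19.08
ee_pos: [0.6812, -0.1066, 0.132]
ee_rot: [0.924, -0.0, 0.382, 0.0]
ft_force: [0.6, 1.0, -1.3]
grip_width: 0.0301
```

```bash
python3 car.py s8
```

```text
[ 0.6812035  -0.10661892  0.13200917] [ 0.63401996  1.01042499 -1.33565099] 0.030118424907951358
0.69 806 [[0.561, -0.123, 0.024], [0.686, -0.094, 0.153], [0.735, -0.092, 0.2]]
blue 205 [[0.717, -0.122, 0.182], [0.728, -0.107, 0.192], [0.737, -0.093, 0.201]]
```

View pics/s8.png

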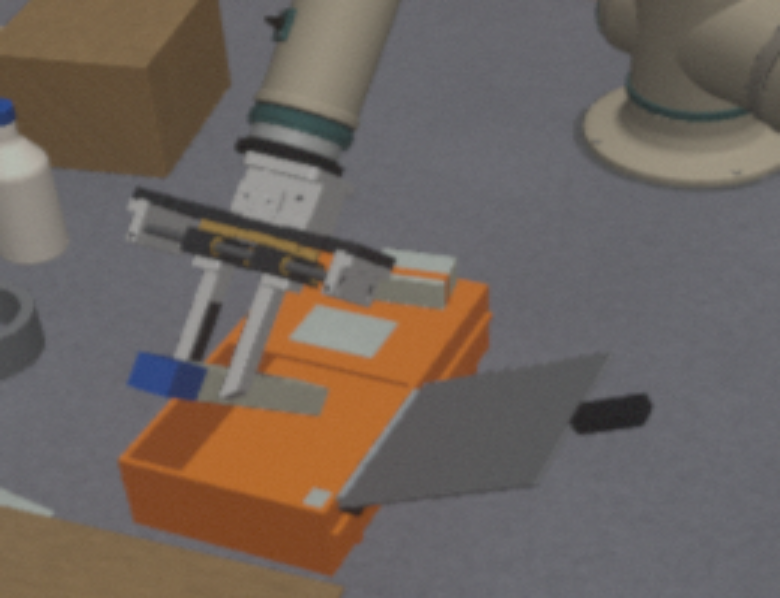

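Call:
{"api": "play_rows", "payload": {
  "increments": [
    {"delta_pos": [0.005,0,0.007],"angular": [0,-2.5,0]},
    {"delta_pos": [0.01,0,0.014],"angular": [0,-5,0]},
    {"delta_pos": [0.017,0,0.016],"angular": [0,-5,0]},
    {"delta_pos": [0.024,0,0.018],"angular": [0,-5,0]},
    {"delta_pos": [0.031,0,0.02],"angular": [0,-5,0]},
    {"delta_pos": [0.033,0,0.03],"angular": [0,-5,0]},
    {"delta_pos": [0.033,0,0.045],"angular": [0,-5,0]},
    {"delta_pos": [0.033,0,0.06],"angular": [0,-5,0]},
    {"delta_pos": [0.033,0,0.075],"angular": [0,-5,0]},
    {"delta_pos": [0.033,0,0.09],"angular": [0,-5,0]},
    {"delta_pos": [0.033,0,0.105],"angular": [0,-5,0]},
    {"delta_pos": [0.033,0,0.12],"angular": [0,-5,0]}
  ]
}}

```text
clock: 20.18
ee_pos: [0.7148, -0.1069, 0.2534]
ee_rot: [0.907, 0.0, 0.422, 0.001]
ft_force: [-0.1, -0.3, -0.9]
grip_width: 0.0294
```

Call:
{"api": "play_rows", "payload": {
  "increments": [
    {"delta_pos": [0,0,0.015],"angular": [0,0,0]},
    {"delta_pos": [0,0,0.03],"angular": [0,0,0]},
    {"delta_pos": [0,0,0.045],"angular": [0,0,0]},
    {"delta_pos": [0,0,0.06],"angular": [0,0,0]},
    {"delta_pos": [0,0,0.075],"angular": [0,0,0]},
    {"delta_pos": [0,0,0.085],"angular": [0,0,0]},
    {"delta_pos": [0,0,0.09],"angular": [0,0,0]},
    {"delta_pos": [0,0,0.09],"angular": [0,0,0]},
    {"delta_pos": [0,0,0.09],"angular": [0,0,0]},
    {"delta_pos": [0,0,0.09],"angular": [0,0,0]}
  ]
}}

```text
clock: 21.02
ee_pos: [0.7141, -0.1064, 0.341]
ee_rot: [0.907, 0.0, 0.421, -0.0]
ft_force: [-0.0, 0.2, -2.1]
grip_width: 0.0298
```

```bash
python3 car.py s9; python3 lid.py
```

```text
[ 0.71412133 -0.10636553  0.34097037] [-0.01517295  0.22650033 -2.13300473] 0.029776632915071276
0.94 1320 [[0.604, -0.121, 0.224], [0.715, -0.094, 0.348], [0.763, -0.091, 0.411]]
blue 372 [[0.732, -0.121, 0.378], [0.753, -0.1, 0.401], [0.765, -0.091, 0.412]]
0.61 1910 slope angle 2.6216145194325304 offset 0.0031338616662584385 max y 0.18321582443514606
0.86 3057 slope angle 2.621676050290258 offset 0.0007661729779081391 max y 0.18050402952026529
```

View pics/s9.png

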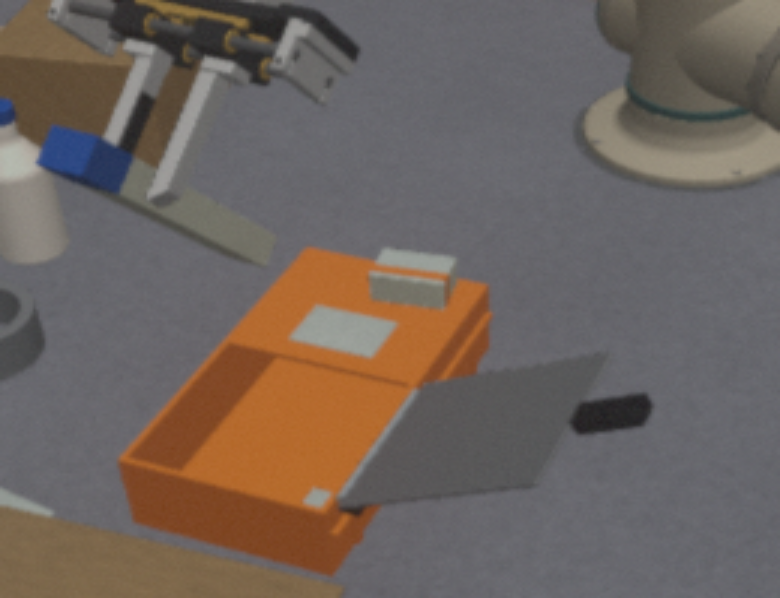

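The carton is out and held above the tote: tail at about z 0.22, tip at about 0.41 (crop ~270,250 and ~80,155). The lid is open and the packs look undisturbed.

```bash
python3 - <<'E'
from cell import readout,hand_in
import numpy as np
s=readout.state(); print(s["clock"],np.abs(s["qd"]).max(),s["grip_width"])
print(hand_in())
E
```

```text
21.3167 0.003308900569334376 0.030048635300170316
the job is handed in; nothing more can be done
None
```

I opened the lid onto its stop and drew the carton out blue end first. I handed the job in at 21.3 s, with the carton still held above the tote; hand-in gave no verdict.

**Lid:** I pinched it by its tab and swung it over in small steps. The first lowering stopped about 0.08 rad short (measured 2.54 rad), so I corrected it before letting go. It measured 2.617 rad on its stop and 2.62 rad at the end.

**Carton:** I gripped it about 46 mm on the blue-end side of its middle and tilted it to 20° in the hatch. The tip was then at about 0.10 m, with the tail still under the cover by my geometry; the tail itself was out of sight. I then steepened it to 50° as it moved forward and lifted it clear.

**Last checks:**

| Check | Reading |
|---|---|
| Tip height | about 0.41 m |
| Tail height | about 0.22 m (needs 0.155 m) |
| Finger opening | 30 mm, matching the carton's width |
| Arm motion | at rest, joint speeds about 0.003 rad/s |
| Short pack and cover pack | in place in the last picture |

- **Not re-measured:** I did not re-measure the positions of any of the six other packs and things at the end. The flat pack and white pack were outside my last picture crop.
- **Disagreement:** The two cameras disagreed by about 2–3 mm on the carton's and tote's sideways positions, which caused no trouble.

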